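Restock a blood-typing reagent station and latch its cover

TASK

Get the typing station ready for the next run: first clear the white empty bottles off the station and stand them upright in the enamel return tray. Then stand every full reagent bottle that is there upright, wholly on the station pad of its own colour, without tipping any of them over, and finally swing the clear cover down and press it until its catch holds it fully shut. Leave the beaker, the dish and the tall bottle where they are.

Things in the scene. Friction and masses are not known exactly. Their poses are not given: they have to be found in the camera images.
- station: fixed; flat grey deck, no rim, 360 mm (its y) by 200 mm (its x, -105 to +95), top 12 mm above the bench. Origin on the bench under the middle of the row of four pads (along y, 76 mm apart, any colour order); -x faces the robot, z up. Cover hinge along y at x = 75, z = 14 mm. Black catch post 26 mm wide, 105 mm high, at the front right corner, x = -98 to -80, y = -158 mm
- pad_blue: blue disc 68 mm in diameter, marked flat on the deck (0.8 mm, seen only); origin at its centre, level with the deck top; axes as the station's
- pad_yellow: yellow disc 68 mm in diameter, marked flat on the deck (0.8 mm, seen only); origin at its centre, level with the deck top; axes as the station's
- pad_red: red disc 68 mm in diameter, marked flat on the deck (0.8 mm, seen only); origin at its centre, level with the deck top; axes as the station's
- pad_green: green disc 68 mm in diameter, marked flat on the deck (0.8 mm, seen only); origin at its centre, level with the deck top; axes as the station's
- full_blue: squat dropper bottle: round body 44 mm in diameter and 40 mm tall, then a cap 25 mm in diameter up to 60 mm overall height; origin at the centre of its underside, z up through the cap; amber glass, blue cap and blue band: full reagent, 70 to 130 g; starts upright on the bench on the robot's left, or is absent
- full_yellow: squat dropper bottle: round body 44 mm in diameter and 40 mm tall, then a cap 25 mm in diameter up to 60 mm overall height; origin at the centre of its underside, z up through the cap; amber glass, yellow cap and yellow band: full reagent, 70 to 130 g; starts upright on the bench on the robot's left, or is absent
- full_red: squat dropper bottle: round body 44 mm in diameter and 40 mm tall, then a cap 25 mm in diameter up to 60 mm overall height; origin at the centre of its underside, z up through the cap; amber glass, red cap and red band: full reagent, 70 to 130 g; starts upright on the bench on the robot's left, or is absent
- full_green: squat dropper bottle: round body 44 mm in diameter and 40 mm tall, then a cap 25 mm in diameter up to 60 mm overall height; origin at the centre of its underside, z up through the cap; amber glass, green cap and green band: full reagent, 70 to 130 g; starts upright on the bench on the robot's left, or is absent
- empty1: squat dropper bottle: round body 44 mm in diameter and 40 mm tall, then a cap 25 mm in diameter up to 60 mm overall height; origin at the centre of its underside, z up through the cap; all white, about 50 g: an empty; starts upright on one of the pads; the three empties are alike, one may be absent
- empty2: squat dropper bottle: round body 44 mm in diameter and 40 mm tall, then a cap 25 mm in diameter up to 60 mm overall height; origin at the centre of its underside, z up through the cap; all white, about 50 g: an empty; starts upright on one of the pads; the three empties are alike, one may be absent
- empty3: squat dropper bottle: round body 44 mm in diameter and 40 mm tall, then a cap 25 mm in diameter up to 60 mm overall height; origin at the centre of its underside, z up through the cap; all white, about 50 g: an empty; starts upright on one of the pads; the three empties are alike, one may be absent
- tray: return tray, fixed: white enamel, blue rim, 140 (x) by 200 mm (y), inside 132 by 192 mm, rim 14 mm high, floor 4 mm thick; origin at the centre of its underside
- cover (a joint): angle of the clear cover, rad: 0 = shut, grows as its robot-side edge rises, stop at 1.40; starts at 1.15 to 1.35. The stiff hinge holds it wherever it is left. In the last 0.065 rad a lug on its front edge must be pressed past the spring catch (about 7 N down at cover_press); below about 0.03 the catch snaps over and holds it at 0. Left short, it rests on the catch at about 0.06
- cover_hinge (a point): middle of the cover's hinge line (along y); axes turn with the cover, parallel to the station's when shut. The cover is L-shaped, clear, 4 mm thick, 340 mm wide (y), open at front and sides: shut, its back wall rises 72 mm from the hinge and its flat top panel reaches 150 mm towards -x; blue edge strips
- cover_press (a point): middle of the blue press patch (30 x 100 mm) on the outer top face of the cover, 17 mm from the front edge, at x = -133, z = +72 mm in the frame of cover_hinge; axes turn with the cover, z is the outward normal of the top panel
- beaker: glass beaker, 66 mm wide and 75 mm tall, bystander; origin under its centre
- dish: shallow glass dish, 90 mm wide and 16 mm tall, bystander; origin under its centre
- alcohol: tall amber bottle with white cap and paper label, 54 mm wide and 110 mm tall, bystander; origin under its centre

How it is judged:
On the way, in this order (a step that is already met when the one before it is completed fails the run):
1. every empty stands upright in the return tray, released (x of empty1 in the frame of tray between -0.06 and 0.06 m and y of empty1 in the frame of tray between -0.09 and 0.09 m and z of each of empty1, empty2, empty3 in the frame of tray below 0.012 m and angle between each of empty1, empty2, empty3's own z axis and vertical below 0.1 rad and contact force between the fingers and empty1 below 0.2 N and linear speed of each of empty1, empty2, empty3 below 0.02 m/s and x of empty2 in the frame of tray between -0.06 and 0.06 m and y of empty2 in the frame of tray between -0.09 and 0.09 m and contact force between the fingers and empty2 below 0.2 N and x of empty3 in the frame of tray between -0.06 and 0.06 m and y of empty3 in the frame of tray between -0.09 and 0.09 m and contact force between the fingers and empty3 below 0.2 N), for 0.2 s.
2. every full bottle stands upright on its pad, released (horizontal distance between full_blue and pad_blue below 0.014 m and z of full_blue in the frame of pad_blue between -0.005 and 0.005 m and angle between each of full_blue, full_yellow, full_red, full_green's own z axis and vertical below 0.1 rad and contact force between the fingers and full_blue below 0.2 N and linear speed of each of full_blue, full_yellow, full_red, full_green below 0.02 m/s and horizontal distance between full_yellow and pad_yellow below 0.014 m and z of full_yellow in the frame of pad_yellow between -0.005 and 0.005 m and contact force between the fingers and full_yellow below 0.2 N and horizontal distance between full_red and pad_red below 0.014 m and z of full_red in the frame of pad_red between -0.005 and 0.005 m and contact force between the fingers and full_red below 0.2 N and horizontal distance between full_green and pad_green below 0.014 m and z of full_green in the frame of pad_green between -0.005 and 0.005 m and contact force between the fingers and full_green below 0.2 N), for 0.2 s.
3. the cover is pressed shut past its catch (value of joint cover below 0.025 rad), for 0.2 s.
At the end, for the whole second after the job is handed in: Empties upright on the tray floor; full bottles upright (0.1 rad) on the deck, axis within 14 mm of the centre of the pad of their colour; cover joint below 0.025 rad, held by its catch; all released and at rest (all of step 1 and all of step 2 and value of joint cover below 0.025 rad); the robot touches nothing.
It fails at once if the beaker is pushed aside by more than 3 cm (distance of beaker from where it was at the start of the episode above 0.03 m).
It fails at once if the dish is pushed aside by more than 3 cm (distance of dish from where it was at the start of the episode above 0.03 m).
It fails at once if the alcohol is pushed aside by more than 3 cm (distance of alcohol from where it was at the start of the episode above 0.03 m).
It fails at once if a full bottle is tipped over (angle between any of full_blue, full_yellow, full_red, full_green's own z axis and vertical above 0.9 rad).
Of full_blue, full_yellow, full_red, full_green only 3 to 4 are there at a start; the rules pass over those that are not, and their reading is None.
Of empty1, empty2, empty3 only 2 to 3 are there at a start; the rules pass over those that are not, and their reading is None.
At some moment in a run one of empty1, empty2, empty3 may be knocked a few centimetres aside while the robot is not near it.
It also fails if it takes over 210 s, if anything falls off the work surface, if the arm or the gripper's body presses on something with over 40 N, if the wrist force passes 120 N, or if a joint passes its speed limit or range.

ROBOT

A 7-joint arm with a two-finger parallel gripper is mounted at the origin on the work surface. World frame = base frame: x ahead of the robot, y to its left, z up, the work surface at z = 0. Lengths are in m, angles in rad, forces in N, time in s.
With the tool pointing down it reaches from about 0.425 to 1.025 m from the base axis. Payload 9.4 kg.
Tool frame: the origin (TCP) lies midway between the tips of the shut fingers; the grasp point (between the pads) lies 19 mm behind it (env.grip_point_offset is the distance from the TCP to the grasp point, in m); z points along the fingers, y is the line along which they close (so a half turn about z gives the same grasp; the last joint's range is limited). The gripper opens to 85 mm and grips with 20 to 120 N. Pads are 22 mm wide; open, the fingers measure 114 mm over their backs; the gripper's body (76 mm by 85 mm) begins 54 mm behind the grasp point. The pads swing forward as they close: fully open they stand 13 mm farther back than shut.
Start: joints at [1.177, 0.599, -0.003, 1.599, 0.002, 0.943, -0.08], TCP at [0.226, -0.689, 0.231] pointing down, gripper open.
Joint ranges: [-2.57, 2.57], [-0.35, 1.97], [-1.29, 1.29], [0.11, 2.56], [-1.05, 4.19], [0.11, 1.86], [-2.63, 2.63]. Speed limits (rad/s): [2.22, 2.22, 3.01, 3.01, 3.14, 3.14, 3.14].

INTERFACE

Orientations are given as a unit quaternion [x, y, z, w].
In Python, from rig import env gives the robot as it stands.
- The arm moves only by the tool send_rows, never from a script. Its argument "commands" is a list of rows, each a list of 5 numbers: the opening, from 0 (shut) to 1 (fully open), then the shift along the tool's x, y, z in m, then the turn about the tool's z in rad. In form: [[grip, x, y, z, spin], ...]. A call has exactly 5 rows; each row shifts and turns the commanded pose from where the row before left it, along the tool's axes as they then stand; what a row does not reach is not made up. A row lasts 1/8 s, in which the tool goes at most 62.5 mm and 10.7 degrees, less where a joint would pass 70% of its speed; a pose out of reach is approached as far as the arm can. A call is refused whole if a number of a shift passes 0.0625 or a number of a turn 0.188, either way. A call with a gripper value outside its range is refused whole. The fingers move at their own pace and stop on an object; "squeeze" is the grip in N (left out, the last holds). Time passes only in rows, so rows that do not move let the fingers close, or fill a call up. It gives the time, the measured TCP pose, the force, the opening and the grip force at its end, in the units of the state.
- env.get_state(): the state, without advancing time (a new reading comes with each control period).
- env.camera(name): name is "scene" or "top"; returns a dict with "pixels" (384x512x3 uint8, red, green, blue), "z_map" (384x512 float32, m along the optical axis (not along the pixel's ray), 0 where there is no reading), "camera_matrix" (3x3 intrinsics, pixels), "rvec" (rotation vector, rad) and "tvec" (3), from world to camera coordinates, as OpenCV has them. Camera axes: x right, y down, z forward; pixel columns grow to the right and rows downward; lengths in m; the calibration is good to about 2 mm. A picture is of the moment at which its call begins.
- env.close_job(): hands the job in; it is judged then, once.
The state is a dict: "clock": time; "joint_pos": joint angles; "qd": joint speeds; "effort": joint torques, N m; "eef_pos": TCP position; "orientation": TCP orientation; "force": force on the tool from outside, world axes, zero at the start; "moment": the same for the moment, N m; "width": finger opening in m; "gripper_force": force on a finger pad.
Only numpy, scipy, OpenCV 4.12 (cv2) and the standard library are available. Lean on these libraries where they do the work, as an engineer would, in place of code of your own. Each camera call takes 0.05 s, during which the arm holds its last target. There are 200 camera calls.

## Working session

There is one attempt and no reset: what is moved stays moved. The work goes in short steps, Python scripts to look and compute and a tool call to move; the robot and the scene stay as the last step left them, time stands still between calls to the robot, and variables do not carry over. Pictures are saved under pics/ and viewed, at most 14 in all, crops included, and the job is handed in when it is done.

Besides the shell and the picture viewer there is one more tool, called after "Request:" as a command line: name --pt "numbers of a row" for each row, then --argument value for the rest. send_rows: Moves the arm, as the interface text tells. Its arguments: {"type":"object","properties":{"commands":{"type":"array"},"squeeze":{"type":"number"}},"required":["commands"]}

```bash
ls; mkdir -p pics; cat > h.py <<'E'
from rig import env
import numpy as np, cv2
def cam(n):
    c=env.camera(n); R,_=cv2.Rodrigues(np.array(c["rvec"],float)); c["R"]=R; c["t"]=np.array(c["tvec"],float).reshape(3)
    K=np.array(c["camera_matrix"]); z=c["z_map"]; v,u=np.mgrid[:z.shape[0],:z.shape[1]]
    P=np.stack([(u-K[0,2])/K[0,0]*z,(v-K[1,2])/K[1,1]*z,z],-1)
    c["W"]=(P-c["t"])@R; c["W"][z==0]=np.nan
    c["pos"]=-R.T@c["t"]; return c
def save(c,f,s=1.5): cv2.imwrite("pics/"+f,cv2.resize(c["pixels"][:,:,::-1],None,fx=s,fy=s))
E
python3 - <<'E'
from h import *
s=env.get_state(); print({k:np.round(v,3) for k,v in s.items()})
for n in("scene","top"):
    c=cam(n); save(c,n+"0.png"); print(n,c["pos"],c["camera_matrix"],c["R"][2])
    np.savez(n+"0.npz",**{k:c[k] for k in("W","pixels","pos","R","t","camera_matrix","z_map")})
E
```

```text
pics
{'clock': np.float64(0.0), 'joint_pos': array([ 1.177,  0.6  , -0.003,  1.6  ,  0.002,  0.943, -0.08 ]), 'qd': array([ 0.001, -0.001,  0.   , -0.001, -0.002, -0.002, -0.002]), 'effort': array([-1.0000e-03, -7.7646e+01,  1.5640e+00, -2.5801e+01,  1.2000e-02,
        9.0000e-03,  0.0000e+00]), 'eef_pos': array([ 0.226, -0.688,  0.23 ]), 'orientation': array([ 0.987,  0.158, -0.   , -0.001]), 'force': array([ 0.755, -0.127,  0.18 ]), 'moment': array([-0.014, -0.043, -0.025]), 'gripper_force': np.float64(0.0), 'width': np.float64(0.086)}
scene [ 0.94122044 -0.63894634  0.97629111] [[359.47369069   0.         257.75313818]
 [  0.         359.47369069 190.70096096]
 [  0.           0.           1.        ]] [-0.34028342  0.51253294 -0.78836361]
top [ 0.34710591 -0.06434769  1.08580949] [[385.14558616   0.         256.51236049]
 [  0.         385.14558616 188.00284096]
 [  0.           0.           1.        ]] [ 0.19353264  0.00737393 -0.98106612]
```

View pics/scene0.png

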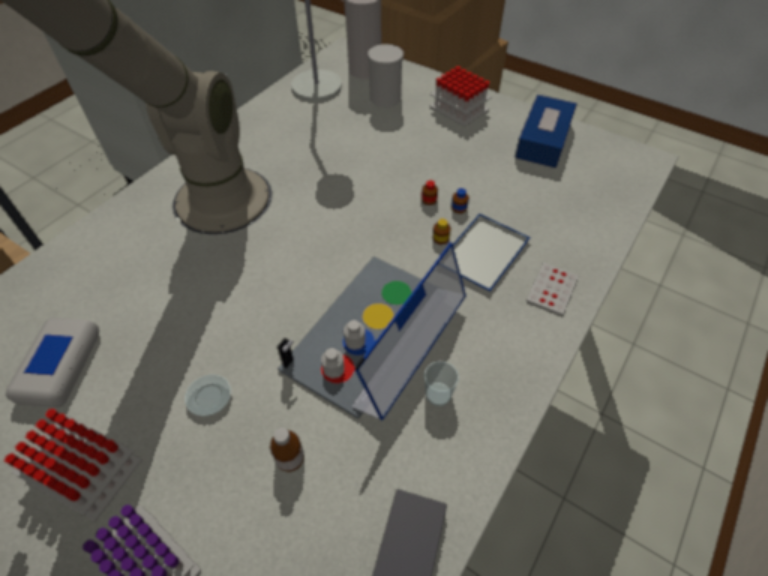

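View pics/top0.png

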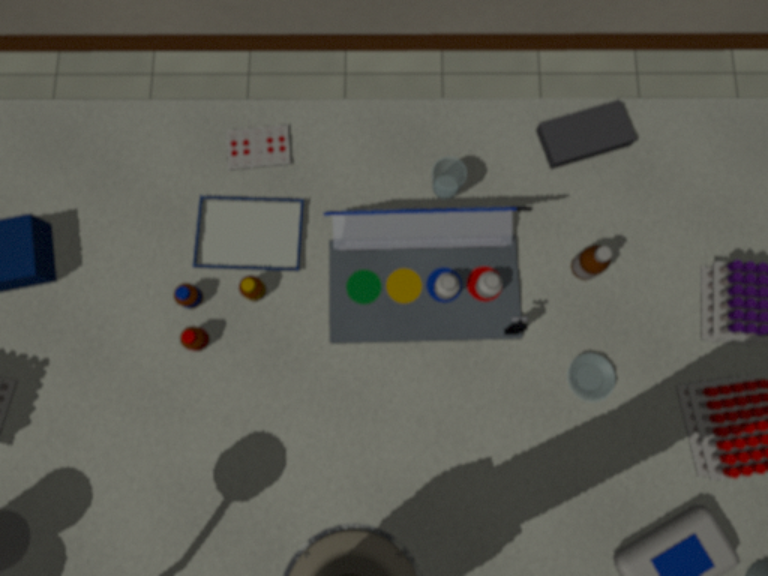

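The scene view shows three full bottles: red (430,193), blue (460,200), yellow (441,232). There are two empties on the blue and red pads (354,337) and (333,365), with the tray at (485,252). The top view agrees: fulls at (194,338), (187,296), (252,288), empties at (445,285) and (487,284), and the tilted cover at y≈210.

```bash
cat > m.py <<'E'
from h import *
def analyse(n,c,show=True):
    hsv=cv2.cvtColor(c["pixels"],cv2.COLOR_RGB2HSV).astype(int); W=c["W"]; H,S,V=hsv[...,0],hsv[...,1],hsv[...,2]
    X,Y,Z=W[...,0],W[...,1],W[...,2]
    ws=(X>.35)&(X<.95)&(Y>-.45)&(Y<.5)
    cols=dict(red=((H<6)|(H>174)),yellow=(H>18)&(H<34),green=(H>45)&(H<80),blue=(H>100)&(H<128))
    out=[]
    for k,m in cols.items():
        m=(m&(S>130)&(V>60)&ws).astype(np.uint8)
        q,l,st,ce=cv2.connectedComponentsWithStats(m)
        for i in range(1,q):
            if st[i,4]<12: continue
            p=W[l==i]; print(n,k,st[i,4],np.round(ce[i],1),"med",np.round(np.nanmedian(p,0),4),"min",np.round(np.nanmin(p,0),3),"max",np.round(np.nanmax(p,0),3))
    m=((Z>.045)&ws&(Z<.3)).astype(np.uint8)
    q,l,st,ce=cv2.connectedComponentsWithStats(m)
    for i in range(1,q):
        if st[i,4]<20: continue
        p=W[l==i]; zt=np.nanpercentile(p[:,2],97); t=p[p[:,2]>zt-.008]
        print(n,"TALL",st[i,4],np.round(ce[i],1),"top",np.round(zt,3),"topmed",np.round(np.median(t,0),4),np.round((t.min(0)+t.max(0))/2,4),"min",np.round(p.min(0),3),"max",np.round(p.max(0),3))
if __name__=="__main__":
    for n in("scene","top"): analyse(n,cam(n))
E
python3 m.py
```

```text
scene red 28 [286.5 122.8] med [0.4538 0.2902 0.06  ] min [0.444 0.282 0.049] max [0.464 0.301 0.064]
scene red 27 [285.8 132.3] med [0.4616 0.2768 0.0216] min [0.446 0.27  0.013] max [0.474 0.293 0.034]
scene red 149 [228.3 247.3] med [ 0.5748 -0.2425  0.0135] min [ 0.533 -0.297  0.009] max [ 0.649 -0.21   0.182]
scene yellow 40 [294.7 149. ] med [0.5495 0.1863 0.0589] min [0.538 0.178 0.044] max [0.559 0.207 0.064]
scene yellow 43 [293.5 158.4] med [0.5561 0.1757 0.0232] min [0.537 0.168 0.008] max [0.567 0.19  0.035]
scene yellow 251 [251.4 210.3] med [ 0.5533 -0.0918  0.0134] min [ 0.523 -0.122  0.007] max [ 0.582 -0.059  0.018]
scene green 210 [263.7 194.7] med [ 0.551  -0.0161  0.0131] min [ 0.522 -0.047  0.009] max [0.579 0.016 0.018]
scene blue 22 [307.1 128.1] med [0.5343 0.3068 0.0601] min [0.525 0.3   0.05 ] max [0.543 0.317 0.067]
scene blue 436 [263.7 210.6] med [ 0.6491 -0.147   0.1681] min [ 0.534 -0.273  0.008] max [0.659 0.043 0.183]
scene blue 18 [240.9 252.7] med [ 0.6621 -0.2953  0.1541] min [ 0.655 -0.297  0.128] max [ 0.671 -0.293  0.178]
scene TALL 52 [286.1 12
[... 2766 characters left out ...]
99 [326.5 189.1] top 0.073 topmed [ 0.5478 -0.2481  0.0711] [ 0.5491 -0.2478  0.0705] min [ 0.527 -0.269  0.046] max [ 0.568 -0.227  0.075]
top TALL 86 [165.4 190.3] top 0.063 topmed [0.5441 0.1925 0.059 ] [0.5443 0.1924 0.0597] min [0.532 0.179 0.045] max [0.56  0.207 0.064]
top TALL 90 [122.  195.7] top 0.063 topmed [0.5298 0.3109 0.0588] [0.53   0.3117 0.0591] min [0.515 0.297 0.046] max [0.541 0.323 0.063]
top TALL 112 [345.  216.9] top 0.099 topmed [ 0.4766 -0.2898  0.0944] [ 0.4707 -0.2882  0.0962] min [ 0.458 -0.302  0.045] max [ 0.482 -0.275  0.1  ]
top TALL 99 [126.3 224.8] top 0.062 topmed [0.4488 0.2941 0.0591] [0.4498 0.2945 0.0587] min [0.433 0.28  0.045] max [0.466 0.306 0.063]
```

```bash
cat >> h.py <<'E'
def go(x,y,z,spin=None):
    s=env.get_state(); from scipy.spatial.transform import Rotation as Rt
    R=Rt.from_quat(s["orientation"]).as_matrix(); d=np.array([x,y,z])-s["eef_pos"]
    print("tcp",np.round(s["eef_pos"],4),"tool shift",np.round(R.T@d,4),"yawx",round(float(np.arctan2(R[1,0],R[0,0])),4),"q7",round(s["joint_pos"][6],3),"w",round(float(s["width"]),4))
E
python3 - <<'E'
from h import *
for n in("scene","top"):
    d=np.load(n+"0.npz"); W=d["W"]; px=d["pixels"]; hsv=cv2.cvtColor(px,cv2.COLOR_RGB2HSV).astype(int)
    X,Y,Z=np.moveaxis(W,-1,0); H,S,V=np.moveaxis(hsv,-1,0)
    m=(X>.5)&(X<.8)&(Y>.05)&(Y<.34)&(H>95)&(H<130)&(S>70)&(Z<.03)
    q,l,st,ce=cv2.connectedComponentsWithStats(m.astype(np.uint8)); i=1+np.argmax(st[1:,4])
    p=W[l==i]; r=cv2.minAreaRect(p[:,:2].astype(np.float32)); print(n,"rim",len(p),r,"z",np.median(p[:,2]))
    c=r[0]; f=(abs(X-c[0])<.04)&(abs(Y-c[1])<.06); print("floor z",np.nanmedian(Z[f]))
    # deck rectangle
    m=(abs(Z-.012)<.005)&(X>.4)&(X<.68)&(Y>-.36)&(Y<.1)&(S<60)&(V<115)
    q,l,st,ce=cv2.connectedComponentsWithStats(m.astype(np.uint8)); i=1+np.argmax(st[1:,4]); p=W[l==i]
    print("deck",cv2.minAreaRect(p[:,:2].astype(np.float32)))
print(env.grip_point_offset)
go(.5467,-.171,.20)
E
```

```text
scene rim 26 ((0.540912926197052, 0.2950241267681122), (0.03132195770740509, 0.013871491886675358), 29.459636688232422) z 0.02376740218702131
floor z 0.002128514685257393
deck ((0.5511261224746704, -0.1316167116165161), (0.19735318422317505, 0.3568437695503235), 1.467780351638794)
top rim 131 ((0.6584627628326416, 0.24398288130760193), (0.13067670166492462, 0.14341215789318085), 89.493408203125) z 0.014027240256934014
floor z 0.0034785667625695585
deck ((0.5468355417251587, -0.12956534326076508), (0.19896787405014038, 0.3600444197654724), 1.411353349685669)
0.0187
tcp [ 0.2257 -0.6887  0.2307] tool shift [ 0.4663 -0.3918  0.0311] yawx 0.3168 q7 -0.08 w 0.0852
```

```bash
python3 - <<'E'
from h import *
def bp(n,pts,z):
    d=np.load(n+"0.npz"); K=d["camera_matrix"]; R=d["R"]; o=d["pos"]
    r=np.c_[(np.array(pts)/1.5-[K[0,2],K[1,2]])/[K[0,0],K[1,1]],np.ones(len(pts))]@R
    return o+r*((z-o[2])/r[:,2])[:,None]
for n,pts in(("top",[(201,195),(306,198),(299,271),(194,266)]),("scene",[(479,214),(530,241),(488,291),(437,257)])):
    p=bp(n,pts,.014); print(n,np.round(p,3).tolist(),p.mean(0).round(4),cv2.minAreaRect(p[:,:2].astype(np.float32)))
go(.5467,-.171,.20)
E
```

```text
top [[0.731, 0.303, 0.014], [0.725, 0.098, 0.014], [0.58, 0.107, 0.014], [0.589, 0.307, 0.014]] [0.6564 0.2037 0.014 ] ((0.6554535031318665, 0.20257264375686646), (0.2056032419204712, 0.14577150344848633), 88.28751373291016)
scene [[0.592, 0.309, 0.014], [0.738, 0.295, 0.014], [0.723, 0.102, 0.014], [0.576, 0.125, 0.014]] [0.6572 0.2078 0.014 ] ((0.6573739051818848, 0.20527634024620056), (0.19549378752708435, 0.14811554551124573), 85.26213073730469)
tcp [ 0.2257 -0.6887  0.2307] tool shift [ 0.4663 -0.3918  0.0311] yawx 0.3168 q7 -0.08 w 0.0852
```

Request:
send_rows --pt "1 0.05 -0.042 0 0.16" --pt "1 0.05 -0.045 0 0.16" --pt "1 0 0 0 0" --pt "1 0 0 0 0" --pt "1 0 0 0 0" --squeeze 30

```text
clock: 0.82
eef_pos: [0.2968, -0.5884, 0.2312]
orientation: [1.0, -0.002, -0.0, 0.0]
force: [0.9, -0.0, -0.4]
width: 0.0852
gripper_force: 0.0
```

Request:
send_rows --pt "0.7 0.03 -0.05 0 0" --pt "0.7 0.03 -0.05 0 0" --pt "0.7 0.03 -0.05 0 0" --pt "0.7 0.03 -0.05 0 0" --pt "0.7 0.03 -0.05 0 0"

```text
clock: 1.45
eef_pos: [0.4491, -0.3377, 0.2313]
orientation: [1.0, -0.003, 0.0, 0.0]
force: [0.9, 0.1, 1.3]
width: 0.0597
gripper_force: 0.0
```

Request:
send_rows --pt "0.7 0.03 -0.05 0 0" --pt "0.7 0.03 -0.05 0 0" --pt "0.7 0.03 -0.05 0 0" --pt "0.7 0.01 -0.018 0 0" --pt "0.7 0 0 0 0"

```text
clock: 2.08
eef_pos: [0.5499, -0.17, 0.231]
orientation: [1.0, -0.001, -0.0, 0.0]
force: [-0.9, -0.1, -0.7]
width: 0.0602
gripper_force: 0.0
```

```bash
python3 - <<'E'
from h import *
go(.5475,-.171,.017)
E
python3 m.py | grep TALL
```

```text
tcp [ 0.5499 -0.17    0.231 ] tool shift [-0.0023  0.0009  0.214 ] yawx -0.002 q7 -1.342 w 0.0602
scene TALL 49 [286.1 123.4] top 0.063 topmed [0.4519 0.2929 0.0604] [0.4514 0.2949 0.0612] min [0.437 0.278 0.045] max [0.468 0.306 0.066]
scene TALL 56 [306.8 128.8] top 0.064 topmed [0.5304 0.3104 0.0601] [0.5306 0.3114 0.0608] min [0.515 0.291 0.045] max [0.552 0.322 0.065]
scene TALL 58 [294.3 149.4] top 0.064 topmed [0.5467 0.1903 0.0603] [0.5473 0.1919 0.0602] min [0.53  0.176 0.045] max [0.564 0.205 0.064]
scene TALL 143 [240.9 165.4] top 0.297 topmed [ 0.5572 -0.1195  0.2931] [ 0.5554 -0.1288  0.2948] min [ 0.537 -0.148  0.237] max [ 0.564 -0.11   0.3  ]
scene TALL 3248 [273.5 220.8] top 0.181 topmed [ 0.648  -0.1523  0.179 ] [ 0.6467 -0.1269  0.1793] min [ 0.638 -0.298  0.045] max [0.7   0.048 0.186]
scene TALL 129 [222.7 184.1] top 0.299 topmed [ 0.5583 -0.2282  0.2941] [ 0.5491 -0.219   0.2952] min [ 0.538 -0.235  0.239] max [ 0.562 -0.198  0.299]
scene TALL 156 [235.5 220.1] top 0.074 topmed [ 0.5498 -0.1718  0.0723] [ 0.5494 -0.1713  0.0714] min [ 0.53  -0.191  0.045] max [ 
[... 934 characters left out ...]
358 [395.5 173.3] top 0.112 topmed [ 0.5901 -0.4362  0.1101] [ 0.5898 -0.4366  0.1098] min [ 0.564 -0.45   0.045] max [ 0.615 -0.409  0.114]
top TALL 70 [289.1 171.7] top 0.299 topmed [ 0.5349 -0.1229  0.2939] [ 0.5393 -0.1245  0.2955] min [ 0.533 -0.136  0.248] max [ 0.553 -0.11   0.3  ]
top TALL 92 [165.7 190.3] top 0.062 topmed [0.5437 0.1923 0.0592] [0.5438 0.1924 0.0594] min [0.53  0.176 0.045] max [0.558 0.209 0.064]
top TALL 92 [122.  195.5] top 0.062 topmed [0.5298 0.3113 0.0585] [0.5299 0.3115 0.0583] min [0.517 0.296 0.045] max [0.544 0.327 0.063]
top TALL 96 [126.2 224.9] top 0.063 topmed [0.4485 0.2944 0.0593] [0.4501 0.2943 0.0596] min [0.436 0.28  0.045] max [0.466 0.305 0.064]
```

```bash
python3 - <<'E'
from h import *
for n in("scene","top"):
    W=cam(n)["W"]; X,Y,Z=np.moveaxis(W,-1,0)
    for z in np.arange(.22,.36,.01):
        m=(abs(Z-z)<.005)&(abs(X-.55)<.09)&(abs(Y+.17)<.12)
        if m.sum()>3: print(n,round(z-.231,3),m.sum(),"x",np.round([X[m].min()-.55,X[m].max()-.55],3),"y",np.round([Y[m].min()+.17,Y[m].max()+.17],3))
E
```

```text
scene 0.009 19 x [-0.012  0.008] y [-0.042  0.034]
scene 0.019 39 x [-0.012  0.008] y [-0.047  0.032]
scene 0.029 38 x [-0.013  0.009] y [-0.048  0.035]
scene 0.039 34 x [-0.013  0.008] y [-0.047  0.035]
scene 0.049 30 x [-0.007  0.01 ] y [-0.063  0.048]
scene 0.059 86 x [-0.015  0.012] y [-0.065  0.056]
scene 0.069 70 x [-0.015  0.015] y [-0.067  0.062]
scene 0.079 89 x [-0.014  0.015] y [-0.07   0.063]
scene 0.089 76 x [-0.015  0.016] y [-0.069  0.063]
scene 0.099 101 x [-0.014  0.017] y [-0.071  0.061]
scene 0.109 144 x [-0.015  0.016] y [-0.071  0.063]
scene 0.119 29 x [-0.012  0.008] y [-0.044 -0.028]
top 0.019 5 x [-0.016 -0.012] y [0.033 0.04 ]
top 0.049 12 x [-0.018 -0.006] y [0.032 0.055]
top 0.059 50 x [-0.018  0.003] y [0.032 0.058]
top 0.069 7 x [-0.017 -0.016] y [0.05 0.06]
top 0.079 6 x [-0.017 -0.016] y [0.051 0.061]
top 0.089 9 x [-0.016 -0.009] y [0.045 0.061]
top 0.099 29 x [-0.017  0.008] y [0.044 0.064]
top 0.109 128 x [-0.016  0.008] y [0.035 0.064]
top 0.119 4 x [-0.011 -0.002] y [0.035 0.037]
```

Request:
send_rows --pt "0.7 -0.002 0.001 0.02 0.157" --pt "0.7 0 0 0.02 0.157" --pt "0.7 0 0 0.02 0.157" --pt "0.7 0 0 0.03 0.157" --pt "0.7 0 0 0.03 0.157"

```text
clock: 2.9
eef_pos: [0.547, -0.173, 0.1108]
orientation: [0.922, -0.387, 0.0, 0.0]
force: [-0.1, -0.1, -0.8]
width: 0.0597
gripper_force: 0.0
```

Request:
send_rows --pt "0.7 0 0 0.04 0" --pt "0.7 0 0 0.035 0" --pt "0.7 0 0 0.019 0" --pt "0.7 0 0 0 0" --pt "0.7 0 0 0 0"

```text
clock: 3.52
eef_pos: [0.5479, -0.1717, 0.0183]
orientation: [0.923, -0.384, 0.001, -0.0]
force: [-0.9, 0.4, 0.1]
width: 0.06
gripper_force: 0.0
```

```bash
python3 - <<'E'
from h import *
go(.5475,-.171,.017)
E
```

```text
tcp [ 0.5479 -0.1717  0.0183] tool shift [-0.0008 -0.0002  0.0013] yawx -0.7889 q7 -1.866 w 0.06
```

Request:
send_rows --pt "0.2 0 0 0 0" --pt "0.2 0 0 0 0" --pt "0.2 0 0 0 0" --pt "0.2 0 0 -0.05 0" --pt "0.2 0 0 -0.06 0"

```text
clock: 4.15
eef_pos: [0.547, -0.1708, 0.1284]
orientation: [0.923, -0.384, -0.001, 0.0]
force: [0.4, 1.2, 0.3]
width: 0.0438
gripper_force: 31.0
```

Request:
send_rows --pt "0.2 -0.034 -0.034 -0.03 0" --pt "0.2 -0.034 -0.034 0 0" --pt "0.2 -0.034 -0.034 0 0" --pt "0.2 -0.034 -0.034 0 0" --pt "0.2 -0.034 -0.034 0 0"

```text
clock: 4.78
eef_pos: [0.5481, 0.0711, 0.1582]
orientation: [0.923, -0.384, 0.001, -0.001]
force: [0.6, 0.1, -0.5]
width: 0.0436
gripper_force: 31.0
```

Request:
send_rows --pt "0.2 -0.034 -0.034 0 0" --pt "0.2 -0.034 -0.034 0 0" --pt "0.2 0.035 -0.035 0 0" --pt "0.2 0.035 -0.035 0 0" --pt "0.2 0 0 0 0"

```text
clock: 5.4
eef_pos: [0.6506, 0.1651, 0.1579]
orientation: [0.923, -0.384, 0.002, -0.001]
force: [-1.1, -0.0, -1.0]
width: 0.0434
gripper_force: 31.0
```

```bash
python3 - <<'E'
from h import *
go(.65,.165,.011)
E
```

```text
tcp [0.6506 0.1651 0.1579] tool shift [-0.0008  0.0009  0.1469] yawx -0.7887 q7 -2.436 w 0.0434
```

Request:
send_rows --pt "0.2 0 0 0.05 0" --pt "0.2 0 0 0.05 0" --pt "0.2 0 0 0.03 0" --pt "0.2 0 0 0.012 0" --pt "0.2 0 0 0.003 0"

```text
clock: 6.02
eef_pos: [0.6472, 0.1653, 0.0126]
orientation: [0.923, -0.384, -0.0, -0.0]
force: [-0.6, 0.9, -0.5]
width: 0.0431
gripper_force: 31.0
```

Request:
send_rows --pt "0.2 0 0 0.001 0" --pt "0.2 0 0 0 0" --pt "0.65 0 0 0 0" --pt "0.65 0 0 0 0" --pt "0.65 0 0 0 0"

```text
clock: 6.65
eef_pos: [0.6475, 0.1653, 0.0114]
orientation: [0.923, -0.384, 0.0, -0.0]
force: [0.2, 0.6, -0.7]
width: 0.0557
gripper_force: 0.0
```

Request:
send_rows --pt "0.7 0 0 -0.03 0" --pt "0.7 0 0 -0.06 0" --pt "0.7 0 0 -0.06 -0.18" --pt "0.7 0 0 0 -0.18" --pt "0.7 0 0 0 -0.18"

```text
clock: 7.28
eef_pos: [0.6477, 0.1654, 0.1625]
orientation: [0.993, -0.121, 0.001, -0.0]
force: [-0.1, 0.3, -0.8]
width: 0.06
gripper_force: 0.0
```

Request:
send_rows --pt "0.7 0 0 0 -0.18" --pt "0.7 0 0 0 -0.07" --pt "0.7 -0.05 0 0 0" --pt "0.7 -0.05 0 0 0" --pt "0.7 0 0 0 0"

```text
clock: 7.9
eef_pos: [0.5436, 0.1649, 0.1613]
orientation: [1.0, 0.002, -0.002, 0.0]
force: [0.7, 1.0, 0.8]
width: 0.0597
gripper_force: 0.0
```

```bash
python3 m.py | grep TALL|cut -c1-115; python3 -c "
from h import *
go(.551,-.2485,.16)"
```

```text
scene TALL 527 [291.3 115.8] top 0.297 topmed [0.5528 0.1305 0.2954] [0.5471 0.148  0.2952] min [0.457 0.095 0.059]
scene TALL 51 [306.6 128.6] top 0.063 topmed [0.5306 0.3089 0.0597] [0.5301 0.3131 0.0596] min [0.515 0.296 0.045] 
scene TALL 57 [294.4 149.3] top 0.062 topmed [0.5459 0.1917 0.0599] [0.546  0.193  0.0588] min [0.535 0.173 0.045] 
scene TALL 3242 [273.5 220.8] top 0.18 topmed [ 0.6479 -0.1494  0.1789] [ 0.6469 -0.1266  0.1789] min [ 0.638 -0.29
scene TALL 91 [315.  165.9] top 0.067 topmed [0.6459 0.1632 0.0638] [0.6449 0.162  0.0637] min [0.626 0.143 0.045] 
scene TALL 109 [189.1 232. ] top 0.098 topmed [ 0.4777 -0.2908  0.0945] [ 0.4742 -0.2907  0.0953] min [ 0.461 -0.30
scene TALL 166 [220.9 238.9] top 0.074 topmed [ 0.5526 -0.2489  0.072 ] [ 0.5524 -0.2488  0.0717] min [ 0.531 -0.26
scene TALL 272 [293.6 251.6] top 0.077 topmed [ 0.7555 -0.168   0.0744] [ 0.7544 -0.1743  0.0747] min [ 0.722 -0.20
scene TALL 283 [191.3 294.5] top 0.112 topmed [ 0.5937 -0.4374  0.1103] [ 0.5937 -0.4372  0.1096] min [ 0.568 -0.45
top TALL 241 [299.  115.5] top 0.077 topmed [ 0.7582 -0.
[... 379 characters left out ...]
3] min [0.506 0.096 0.172] m
top TALL 355 [395.5 173.3] top 0.112 topmed [ 0.5903 -0.436   0.1101] [ 0.59   -0.4367  0.1097] min [ 0.564 -0.45  
top TALL 196 [326.5 189. ] top 0.074 topmed [ 0.5477 -0.2481  0.0723] [ 0.5491 -0.2482  0.0714] min [ 0.529 -0.269 
top TALL 86 [165.6 190.5] top 0.062 topmed [0.5441 0.1921 0.0586] [0.5439 0.1927 0.0586] min [0.532 0.178 0.045] ma
top TALL 111 [345.  216.9] top 0.098 topmed [ 0.4746 -0.2895  0.0939] [ 0.4709 -0.2887  0.0952] min [ 0.459 -0.303 
top TALL 80 [127.2 225.3] top 0.062 topmed [0.4486 0.2918 0.0595] [0.45   0.2913 0.0593] min [0.433 0.278 0.045] ma
tcp [0.5479 0.1653 0.1617] tool shift [0.0023 0.4138 0.0016] yawx 0.0021 q7 -1.889 w 0.0597
```

Request:
send_rows --pt "0.7 0 0.055 0 0" --pt "0.7 0 0.055 0 0" --pt "0.7 0 0.055 0 0" --pt "0.7 0 0.055 0 0" --pt "0.7 0 0.055 0 0"

```text
clock: 8.62
eef_pos: [0.5493, -0.1125, 0.1613]
orientation: [1.0, 0.001, 0.001, 0.0]
force: [0.9, -0.6, 0.9]
width: 0.0601
gripper_force: 0.0
```

Request:
send_rows --pt "0.7 0.002 0.055 0 0" --pt "0.7 0 0.055 0 0" --pt "0.7 0 0.029 0 0" --pt "0.7 0 0 0.04 0" --pt "0.7 0 0 0 0"

```text
clock: 9.25
eef_pos: [0.5494, -0.2495, 0.1191]
orientation: [1.0, 0.0, -0.002, -0.001]
force: [0.4, -0.0, -0.3]
width: 0.0598
gripper_force: 0.0
```

```bash
python3 m.py | grep -E "22[0-9].*23[0-9]|326";python3 -c "
from h import *
go(.551,-.2485,.018)"
```

```text
scene TALL 169 [220.9 239.1] top 0.074 topmed [ 0.5525 -0.2493  0.0723] [ 0.5525 -0.2493  0.0712] min [ 0.53  -0.27   0.045] max [ 0.573 -0.228  0.076]
top TALL 270 [321.8 176.2] top 0.293 topmed [ 0.5252 -0.2201  0.2903] [ 0.5335 -0.2227  0.2906] min [ 0.514 -0.233  0.137] max [ 0.564 -0.182  0.296]
tcp [ 0.5508 -0.2491  0.1215] tool shift [ 0.0002 -0.0006  0.1035] yawx 0.0019 q7 -1.201 w 0.0597
```

Request:
send_rows --pt "0.7 0 0 0.05 0" --pt "0.7 0 0 0.04 0" --pt "0.7 0 0 0.013 0" --pt "0.7 0 0 0 0" --pt "0.2 0 0 0 0"

```text
clock: 9.98
eef_pos: [0.5513, -0.2492, 0.02]
orientation: [1.0, 0.001, 0.001, 0.0]
force: [-2.5, -0.4, 23.2]
width: 0.0433
gripper_force: 30.0
```

Request:
send_rows --pt "0.2 0 0 0 0" --pt "0.2 0 0 0 0" --pt "0.2 0 0 -0.05 0" --pt "0.2 0 0 -0.05 0" --pt "0.2 0 0 -0.04 0"

```text
clock: 10.6
eef_pos: [0.5504, -0.2492, 0.1612]
orientation: [1.0, 0.001, 0.001, 0.0]
force: [0.9, -0.2, -0.5]
width: 0.043
gripper_force: 31.0
```

Request:
send_rows --pt "0.2 0 -0.055 0 0" --pt "0.2 0 -0.055 0 0" --pt "0.2 0 -0.055 0 0" --pt "0.2 0 -0.055 0 0" --pt "0.2 0 -0.055 0 0"

```text
clock: 11.22
eef_pos: [0.5498, 0.0278, 0.1593]
orientation: [1.0, 0.001, 0.001, -0.0]
force: [0.9, 0.2, -0.2]
width: 0.0432
gripper_force: 31.0
```

Request:
send_rows --pt "0.2 0 -0.055 0 0" --pt "0.2 0 -0.055 0 0" --pt "0.2 0.05 -0.055 0 0" --pt "0.2 0.049 -0.054 0 0" --pt "0.2 0 0 0 0"

```text
clock: 11.85
eef_pos: [0.6354, 0.2341, 0.1589]
orientation: [1.0, 0.003, 0.001, -0.002]
force: [-1.3, -1.1, -0.9]
width: 0.0433
gripper_force: 31.0
```

```bash
python3 -c "
from h import *
go(.65,.243,.011)"
```

```text
tcp [0.6354 0.2341 0.1589] tool shift [ 0.0142 -0.0084  0.1479] yawx 0.0067 q7 -1.924 w 0.0433
```

Request:
send_rows --pt "0.2 0.014 -0.008 0.04 0" --pt "0.2 0 0 0.05 0" --pt "0.2 0 0 0.035 0" --pt "0.2 0 0 0.015 0" --pt "0.2 0 0 0.005 0"

```text
clock: 12.48
eef_pos: [0.6473, 0.2363, 0.0135]
orientation: [1.0, 0.001, -0.0, 0.0]
force: [0.6, -0.3, 0.1]
width: 0.043
gripper_force: 31.0
```

Request:
send_rows --pt "0.2 0 0 0.002 0" --pt "0.2 0 0 0 0" --pt "0.65 0 0 0 0" --pt "0.65 0 0 0 0" --pt "0.65 0 0 0 0"

```text
clock: 13.1
eef_pos: [0.6475, 0.2368, 0.0115]
orientation: [1.0, 0.001, 0.0, -0.0]
force: [-0.3, -0.1, -0.3]
width: 0.0557
gripper_force: 0.2
```

Request:
send_rows --pt "0.7 0 0 -0.03 0" --pt "0.7 0 0 -0.06 0" --pt "0.7 0 0 -0.06 0" --pt "0.7 -0.06 0 0 0" --pt "0.7 -0.05 0 0 0"

```text
clock: 13.72
eef_pos: [0.5359, 0.2366, 0.1622]
orientation: [1.0, 0.001, 0.001, -0.0]
force: [-0.1, 0.6, -0.3]
width: 0.0597
gripper_force: 0.0
```

```bash
python3 m.py | grep -E "TALL"|cut -c1-170;python3 - <<'E'
from h import *
save(cam("scene"),"s1.png"); go(.545,.192,.12)
E
```

```text
scene TALL 497 [300.5 102.5] top 0.297 topmed [0.5453 0.2032 0.2955] [0.5392 0.218  0.2951] min [0.508 0.165 0.167] max [0.571 0.302 0.3  ]
scene TALL 51 [285.9 123.4] top 0.063 topmed [0.4516 0.2919 0.0597] [0.4519 0.2946 0.059 ] min [0.433 0.274 0.045] max [0.465 0.307 0.063]
scene TALL 49 [306.8 128.6] top 0.064 topmed [0.5305 0.3103 0.0597] [0.5309 0.3108 0.0605] min [0.516 0.295 0.046] max [0.545 0.32  0.065]
scene TALL 53 [294.3 149.3] top 0.063 topmed [0.5463 0.1913 0.06  ] [0.5461 0.1926 0.0594] min [0.535 0.176 0.045] max [0.561 0.205 0.064]
scene TALL 87 [324.8 153.7] top 0.066 topmed [0.648  0.2331 0.0641] [0.6471 0.2332 0.0635] min [0.627 0.214 0.045] max [0.668 0.255 0.069]
scene TALL 3258 [273.6 220.8] top 0.18 topmed [ 0.6479 -0.1513  0.179 ] [ 0.6473 -0.1264  0.1791] min [ 0.639 -0.298  0.045] max [0.701 0.048 0.186]
scene TALL 94 [314.9 166. ] top 0.067 topmed [0.6458 0.1628 0.0637] [0.6453 0.1652 0.0636] min [0.625 0.142 0.045] max [0.666 0.18  0.068]
scene TALL 109 [189.  231.9] top 0.099 topmed [ 0.479  -0.2917  0.0947] [ 0.4744 -0.2907  0.0963] min [ 0.462 -0.303
[... 1016 characters left out ...]
.563 -0.449  0.045] max [ 0.614 -0.409  0.114]
top TALL 464 [140.3 185.5] top 0.298 topmed [0.5145 0.202  0.2956] [0.5186 0.2129 0.2953] min [0.49  0.167 0.045] max [0.548 0.322 0.3  ]
top TALL 91 [165.8 190.4] top 0.063 topmed [0.544  0.1921 0.0596] [0.5439 0.1924 0.0594] min [0.527 0.176 0.045] max [0.56  0.204 0.063]
top TALL 114 [344.9 217.1] top 0.099 topmed [ 0.4745 -0.2892  0.0955] [ 0.472  -0.2888  0.0967] min [ 0.458 -0.302  0.045] max [ 0.483 -0.276  0.102]
top TALL 96 [126.1 224.9] top 0.062 topmed [0.4487 0.2942 0.0594] [0.4499 0.2943 0.059 ] min [0.434 0.282 0.045] max [0.463 0.306 0.064]
tcp [0.535  0.2369 0.1618] tool shift [0.0099 0.0449 0.0418] yawx 0.0039 q7 -1.997 w 0.0598
```

View pics/s1.png

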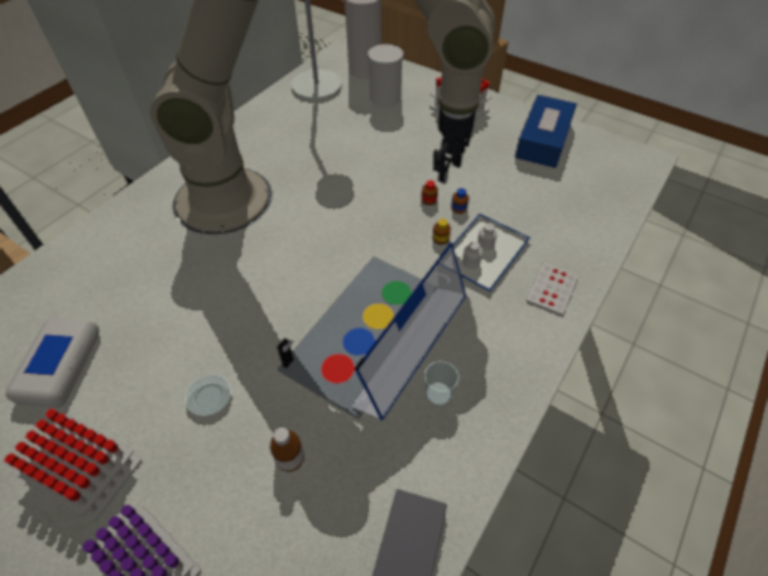

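Both empties stand in the tray at (473,255) and (487,237), and all four pads are bare. Next is yellow.

```bash
python3 m.py | grep -vE "TALL"|cut -c1-80
```

```text
scene red 28 [286.5 122.8] med [0.4539 0.2904 0.0593] min [0.445 0.281 0.049] ma
scene red 27 [286.  132.3] med [0.4631 0.2779 0.0223] min [0.445 0.271 0.013] ma
scene red 334 [224.8 245.2] med [ 0.559  -0.2438  0.0135] min [ 0.524 -0.298  0.
scene yellow 39 [294.6 149. ] med [0.5489 0.1885 0.0579] min [0.537 0.18  0.041]
scene yellow 45 [293.4 158.3] med [0.5554 0.1739 0.024 ] min [0.537 0.169 0.009]
scene yellow 257 [251.6 210.4] med [ 0.5543 -0.0922  0.0135] min [ 0.522 -0.196 
scene green 213 [263.8 194.7] med [ 0.5521 -0.0166  0.0132] min [ 0.521 -0.129  
scene blue 22 [307.1 128.1] med [0.5335 0.3072 0.0594] min [0.524 0.3   0.053] m
scene blue 13 [306. 138.] med [0.5412 0.2953 0.0213] min [0.525 0.291 0.014] max
scene blue 16 [297.5 166.2] med [0.6438 0.0225 0.1789] min [0.641 0.    0.172] m
scene blue 218 [272.8 203.8] med [ 0.6526 -0.1283  0.1681] min [ 0.645 -0.179  0
scene blue 318 [239.7 227.5] med [ 0.5598 -0.1718  0.0137] min [ 0.524 -0.269  0
scene blue 18 [240.9 252.7] med [ 0.6624 -0.2954  0.1551] min [ 0.654 -0.297  0.
top red 437 [322.6 188.8] med [ 0.5563 -0.244   0.0128] min [ 0.524 -0.277  0.00
top red 69 [125.3 224. ] med [0.4511 0.2942 0.0594] min [0.44  0.282 0.039] max 
top yellow 431 [269.  190.1] med [ 0.5529 -0.0918  0.0124] min [ 0.521 -0.123  0
top yellow 87 [165.3 189.7] med [0.5443 0.1917 0.0583] min [0.532 0.18  0.041] m
top green 406 [242.2 190.7] med [ 0.5504 -0.0153  0.0126] min [ 0.518 -0.046  0.
top blue 15 [277. 140.] med [ 0.647  -0.1077  0.1772] min [ 0.646 -0.125  0.169]
top blue 421 [295.8 189.4] med [ 0.5556 -0.1681  0.0128] min [ 0.524 -0.2    0.0
top blue 58 [121.  194.5] med [0.5313 0.3116 0.0594] min [0.521 0.3   0.042] max
```

Request:
send_rows --pt "0.7 0.01 0.045 0 0" --pt "0.7 0 0 0.05 0" --pt "0.7 0 0 0 0" --pt "0.7 0 0 0 0" --pt "0.7 0 0 0 0"

```text
clock: 14.6
eef_pos: [0.5483, 0.1924, 0.1126]
orientation: [1.0, 0.001, 0.001, -0.0]
force: [0.2, -0.2, 1.0]
width: 0.0597
gripper_force: 0.0
```

```bash
python3 -c "
from h import *
go(.545,.192,.006)"
```

```text
tcp [0.5483 0.1924 0.1126] tool shift [-0.0035  0.0004  0.1066] yawx 0.0023 q7 -1.916 w 0.0597
```

Request:
send_rows --pt "0.7 -0.003 0 0.05 0" --pt "0.7 0 0 0.04 0" --pt "0.7 0 0 0.016 0" --pt "0.7 0 0 0 0" --pt "0.2 0 0 0 0"

```text
clock: 15.22
eef_pos: [0.5453, 0.1921, 0.0067]
orientation: [1.0, 0.001, 0.001, -0.0]
force: [-3.2, -2.3, 23.4]
width: 0.0436
gripper_force: 30.2
```

Request:
send_rows --pt "0.2 0 0 0 0" --pt "0.2 0 0 0 0" --pt "0.2 0 0 -0.04 0" --pt "0.2 0 0 -0.05 0" --pt "0.2 0 0 -0.03 0"

```text
clock: 15.85
eef_pos: [0.545, 0.1917, 0.1283]
orientation: [1.0, 0.001, 0.001, -0.001]
force: [-0.2, -0.1, -1.0]
width: 0.0434
gripper_force: 31.2
```

Request:
send_rows --pt "0.2 0 0.055 0 0" --pt "0.2 0 0.055 0 0" --pt "0.2 0 0.055 0 0" --pt "0.2 0 0.055 0 0" --pt "0.2 0.006 0.055 0 0"

```text
clock: 16.48
eef_pos: [0.5506, -0.0851, 0.1261]
orientation: [1.0, 0.001, 0.0, 0.0]
force: [1.1, 0.8, -1.3]
width: 0.0435
gripper_force: 31.2
```

Request:
send_rows --pt "0.2 0.003 0.009 0 0" --pt "0.2 0 0 0.04 0" --pt "0.2 0 0 0.03 0" --pt "0.2 0 0 0 0" --pt "0.2 0 0 0 0"

```text
clock: 17.1
eef_pos: [0.5544, -0.0919, 0.0563]
orientation: [1.0, 0.001, 0.0, -0.0]
force: [0.6, -0.3, -0.6]
width: 0.0436
gripper_force: 31.3
```

```bash
python3 -c "
from h import *
go(.553,-.092,.02)
save(cam('top'),'t2.png')"
```

```text
tcp [ 0.5544 -0.0919  0.0563] tool shift [-0.0014  0.0001  0.0363] yawx 0.0025 q7 -1.47 w 0.0436
```

Request:
send_rows --pt "0.2 -0.001 0 0.025 0" --pt "0.2 0 0 0.008 0" --pt "0.2 0 0 0.003 0" --pt "0.2 0 0 0.001 0" --pt "0.2 0 0 0 0"

```text
clock: 17.77
eef_pos: [0.5532, -0.0924, 0.0189]
orientation: [1.0, 0.001, 0.0, 0.0]
force: [0.0, -0.7, 2.1]
width: 0.0429
gripper_force: 31.4
```

Request:
send_rows --pt "0.65 0 0 0 0" --pt "0.65 0 0 0 0" --pt "0.65 0 0 -0.01 0" --pt "0.7 0 0 -0.05 0" --pt "0.7 0 0 -0.05 0"

```text
clock: 18.4
eef_pos: [0.5526, -0.0924, 0.1297]
orientation: [1.0, 0.001, -0.001, -0.0]
force: [0.4, -0.6, -0.5]
width: 0.0601
gripper_force: 0.0
```

Request:
send_rows --pt "0.7 0 -0.055 -0.02 0" --pt "0.7 0 -0.055 0 0" --pt "0.7 0 -0.055 0 0" --pt "0.7 0 -0.055 0 0" --pt "0.7 0 -0.055 0 0"

```text
clock: 19.02
eef_pos: [0.5522, 0.1843, 0.1491]
orientation: [1.0, 0.001, 0.0, -0.0]
force: [0.6, 1.4, 0.2]
width: 0.06
gripper_force: 0.0
```

Request:
send_rows --pt "0.7 0 -0.055 0 0" --pt "0.7 0 -0.055 0 0" --pt "0.7 -0.022 -0.018 0 0" --pt "0.7 0 0 0 0" --pt "0.7 0 0 0 0"

```text
clock: 19.65
eef_pos: [0.5307, 0.3098, 0.1488]
orientation: [1.0, 0.001, 0.0, 0.0]
force: [1.0, -0.5, -1.3]
width: 0.0594
gripper_force: 0.0
```

```bash
python3 m.py | grep -E "TALL"|cut -c1-170;python3 - <<'E'
from h import *
go(.5305,.3113,.006)
E
```

```text
scene TALL 557 [309.8  91.3] top 0.297 topmed [0.5411 0.2763 0.2938] [0.5302 0.2949 0.2944] min [0.495 0.237 0.155] max [0.566 0.376 0.3  ]
scene TALL 48 [286.2 123.4] top 0.062 topmed [0.4517 0.293  0.0596] [0.4497 0.2934 0.0602] min [0.437 0.276 0.045] max [0.468 0.306 0.066]
scene TALL 52 [306.6 128.7] top 0.062 topmed [0.5301 0.3113 0.0601] [0.5307 0.3102 0.0592] min [0.517 0.296 0.045] max [0.543 0.322 0.063]
scene TALL 82 [325.1 153.6] top 0.067 topmed [0.6473 0.2338 0.0641] [0.6473 0.2344 0.0637] min [0.627 0.216 0.045] max [0.668 0.255 0.068]
scene TALL 3247 [273.6 220.7] top 0.18 topmed [ 0.648  -0.1509  0.1786] [ 0.647  -0.1269  0.1786] min [ 0.639 -0.298  0.045] max [0.701 0.046 0.185]
scene TALL 93 [314.9 165.9] top 0.067 topmed [0.6463 0.1613 0.0642] [0.6456 0.1627 0.0641] min [0.625 0.143 0.045] max [0.665 0.18  0.068]
scene TALL 145 [251.2 204.1] top 0.075 topmed [ 0.5548 -0.095   0.0717] [ 0.5548 -0.093   0.0715] min [ 0.534 -0.116  0.045] max [ 0.576 -0.073  0.076]
scene TALL 108 [189.  231.9] top 0.1 topmed [ 0.478  -0.2913  0.0949] [ 0.474  -0.2898  0.098 ] min [ 0
[... 1040 characters left out ...]
x [0.559 0.343 0.3  ]
top TALL 358 [395.4 173.3] top 0.112 topmed [ 0.5904 -0.4357  0.1101] [ 0.5908 -0.4365  0.1092] min [ 0.563 -0.45   0.045] max [ 0.614 -0.409  0.114]
top TALL 201 [269.9 187.8] top 0.074 topmed [ 0.5523 -0.093   0.0717] [ 0.5518 -0.093   0.072 ] min [ 0.53  -0.115  0.046] max [ 0.575 -0.072  0.077]
top TALL 113 [345. 217.] top 0.1 topmed [ 0.4747 -0.2893  0.0949] [ 0.4721 -0.2885  0.0976] min [ 0.458 -0.303  0.045] max [ 0.483 -0.276  0.103]
top TALL 97 [126.2 224.6] top 0.062 topmed [0.4486 0.2939 0.0588] [0.4498 0.2944 0.0587] min [0.433 0.278 0.045] max [0.466 0.31  0.063]
tcp [0.5311 0.3092 0.1486] tool shift [-0.0006 -0.0021  0.1426] yawx -0.0002 q7 -2.107 w 0.0597
```

Request:
send_rows --pt "0.7 -0.001 -0.002 0.05 0" --pt "0.7 0 0 0.05 0" --pt "0.7 0 0 0.03 0" --pt "0.7 0 0 0.012 0" --pt "0.7 0 0 0 0"

```text
clock: 20.38
eef_pos: [0.5296, 0.3118, 0.0061]
orientation: [1.0, 0.0, -0.0, 0.0]
force: [0.2, -0.3, 0.1]
width: 0.0595
gripper_force: 0.0
```

Request:
send_rows --pt "0.2 0 0 0 0" --pt "0.2 0 0 0 0" --pt "0.2 0 0 0 0" --pt "0.2 0 0 -0.04 0" --pt "0.2 0 0 -0.05 0"

```text
clock: 21.0
eef_pos: [0.5285, 0.3123, 0.0968]
orientation: [1.0, 0.001, -0.001, 0.001]
force: [1.0, 0.9, -0.8]
width: 0.043
gripper_force: 31.1
```

Request:
send_rows --pt "0.2 0 0.05 -0.03 0" --pt "0.2 0 0.055 -0.02 0" --pt "0.2 0 0.055 0 0" --pt "0.2 0 0.055 0 0" --pt "0.2 0 0.055 0 0"

```text
clock: 21.62
eef_pos: [0.5296, 0.041, 0.147]
orientation: [1.0, 0.001, 0.001, -0.0]
force: [0.6, -0.9, -1.4]
width: 0.043
gripper_force: 31.1
```

Request:
send_rows --pt "0.2 0 0.055 0 0" --pt "0.2 0 0.055 0 0" --pt "0.2 0 0.055 0 0" --pt "0.2 0.024 0.044 0 0" --pt "0.2 0 0 0 -0.17"

```text
clock: 22.25
eef_pos: [0.5552, -0.1709, 0.1468]
orientation: [0.996, 0.085, 0.001, 0.001]
force: [-0.6, 0.4, -1.9]
width: 0.0432
gripper_force: 31.2
```

Request:
send_rows --pt "0.2 0 0 0 -0.17" --pt "0.2 0 0 0 -0.17" --pt "0.2 0 0 0 -0.17" --pt "0.2 0 0 0 -0.1" --pt "0.2 0 0 0 0"

```text
clock: 22.88
eef_pos: [0.5539, -0.1666, 0.1466]
orientation: [0.925, 0.381, 0.0, 0.0]
force: [0.1, 0.0, -0.6]
width: 0.0435
gripper_force: 31.2
```

```bash
python3 - <<'E'
from h import *
go(.5555,-.168,.019)
E
```

```text
tcp [ 0.5539 -0.1666  0.1466] tool shift [1.000e-04 2.100e-03 1.276e-01] yawx 0.7808 q7 -0.781 w 0.0435
```

Request:
send_rows --pt "0.2 0 0.002 0.05 0" --pt "0.2 0 0 0.045 0" --pt "0.2 0 0 0.022 0" --pt "0.2 0 0 0.008 0" --pt "0.2 0 0 0.003 0"

```text
clock: 23.5
eef_pos: [0.5549, -0.1676, 0.0195]
orientation: [0.925, 0.38, -0.001, 0.0]
force: [-10.5, 3.8, 36.9]
width: 0.0429
gripper_force: 34.6
```

Request:
send_rows --pt "0.2 0 0 0 0" --pt "0.65 0 0 0 0" --pt "0.65 0 0 0 0" --pt "0.65 0 0 -0.01 0" --pt "0.7 0 0 -0.05 0"

```text
clock: 24.12
eef_pos: [0.5542, -0.1673, 0.0772]
orientation: [0.925, 0.381, -0.002, -0.001]
force: [0.1, -0.5, 0.1]
width: 0.06
gripper_force: 0.0
```

Request:
send_rows --pt "0.7 0 0 -0.06 0" --pt "0.7 0.031 -0.05 0 0" --pt "0.7 0.031 -0.05 0 0" --pt "0.7 0.031 -0.05 0 0" --pt "0.7 0.031 -0.05 0 0"

```text
clock: 24.75
eef_pos: [0.5022, 0.0631, 0.1391]
orientation: [0.925, 0.381, 0.001, 0.0]
force: [0.4, 0.3, 0.7]
width: 0.06
gripper_force: 0.0
```

Request:
send_rows --pt "0.7 0.031 -0.05 0 0" --pt "0.7 0.031 -0.05 0 0" --pt "0.7 0.031 -0.05 0 0" --pt "0.7 0.031 -0.05 0 0" --pt "0.7 0 0 0 0"

```text
clock: 25.38
eef_pos: [0.448, 0.2966, 0.139]
orientation: [0.923, 0.385, 0.001, -0.001]
force: [0.1, 0.2, -0.1]
width: 0.0601
gripper_force: 0.0
```

```bash
python3 m.py | grep -E "TALL"|cut -c1-95;python3 - <<'E'
from h import *
go(.4505,.294,.006)
E
```

```text
scene TALL 544 [288.9  85.9] top 0.298 topmed [0.4621 0.2647 0.2953] [0.4533 0.2777 0.2949] min
scene TALL 47 [286.1 123.5] top 0.063 topmed [0.4523 0.2939 0.0596] [0.4508 0.2935 0.0598] min 
scene TALL 85 [325.  153.6] top 0.065 topmed [0.6474 0.2333 0.0629] [0.6468 0.2347 0.0622] min 
scene TALL 3242 [273.5 220.7] top 0.18 topmed [ 0.6479 -0.1501  0.1789] [ 0.6472 -0.1272  0.179
scene TALL 88 [315.3 165.8] top 0.067 topmed [0.646  0.1631 0.0637] [0.6453 0.1648 0.0634] min 
scene TALL 139 [251.3 203.9] top 0.074 topmed [ 0.5556 -0.0956  0.072 ] [ 0.5551 -0.0941  0.071
scene TALL 151 [238.4 220.3] top 0.074 topmed [ 0.5575 -0.167   0.0714] [ 0.557  -0.1663  0.071
scene TALL 108 [189.1 231.9] top 0.099 topmed [ 0.4786 -0.2911  0.0943] [ 0.4739 -0.2909  0.096
scene TALL 270 [293.7 251.6] top 0.077 topmed [ 0.7553 -0.1731  0.0738] [ 0.7544 -0.1733  0.073
scene TALL 287 [191.3 294.7] top 0.112 topmed [ 0.594  -0.4379  0.1101] [ 0.594  -0.4369  0.109
top TALL 237 [299.1 115.4] top 0.077 topmed [ 0.7579 -0.177   0.0746] [ 0.7519 -0.1745  0.0747]
top TALL 394 [285.6 140.5] top 0.183 topmed 
[... 213 characters left out ...]
] [0.6435 0.1635 0.0629] min [
top TALL 358 [395.4 173.3] top 0.112 topmed [ 0.5905 -0.4359  0.1095] [ 0.5903 -0.4361  0.1094]
top TALL 200 [269.9 187.8] top 0.074 topmed [ 0.5525 -0.0929  0.0719] [ 0.552  -0.093   0.0713]
top TALL 201 [296.4 187.2] top 0.074 topmed [ 0.5532 -0.1655  0.0718] [ 0.553  -0.1655  0.0729]
top TALL 836 [104.3 219.5] top 0.296 topmed [0.4336 0.2597 0.2944] [0.4428 0.2739 0.2938] min [
top TALL 112 [345. 217.] top 0.1 topmed [ 0.4756 -0.2896  0.0958] [ 0.472  -0.2896  0.0979] min
top TALL 93 [126.  225.2] top 0.063 topmed [0.4485 0.2948 0.0589] [0.4499 0.295  0.0597] min [0
tcp [0.4492 0.291  0.1386] tool shift [ 0.003  -0.0012  0.1326] yawx 0.7834 q7 -1.61 w 0.0599
```

Request:
send_rows --pt "0.7 0.003 -0.001 0.05 0" --pt "0.7 0 0 0.05 0" --pt "0.7 0 0 0.022 0" --pt "0.7 0 0 0.01 0" --pt "0.7 0 0 0 0"

```text
clock: 26.1
eef_pos: [0.4515, 0.2925, 0.0063]
orientation: [0.925, 0.38, -0.0, 0.0]
force: [-1.0, -0.3, 0.3]
width: 0.0595
gripper_force: 0.0
```

Request:
send_rows --pt "0.2 0 0 0 0" --pt "0.2 0 0 0 0" --pt "0.2 0 0 0 0" --pt "0.2 0 0 -0.05 0" --pt "0.2 0 0 -0.06 0"

```text
clock: 26.72
eef_pos: [0.4505, 0.2934, 0.1171]
orientation: [0.924, 0.381, -0.001, 0.0]
force: [1.6, 0.8, -1.2]
width: 0.0429
gripper_force: 31.2
```

Request:
send_rows --pt "0.2 -0.03 0.045 -0.02 0" --pt "0.2 -0.03 0.045 -0.01 0" --pt "0.2 -0.03 0.045 0 0" --pt "0.2 -0.03 0.045 0 0" --pt "0.2 -0.03 0.045 0 0"

```text
clock: 27.35
eef_pos: [0.5034, 0.0266, 0.147]
orientation: [0.925, 0.381, 0.001, 0.0]
force: [1.0, 0.4, -0.7]
width: 0.0432
gripper_force: 31.2
```

Request:
send_rows --pt "0.2 -0.03 0.045 0 0" --pt "0.2 -0.03 0.045 0 0" --pt "0.2 -0.03 0.045 0 0" --pt "0.2 -0.03 0.045 0 0" --pt "0.2 -0.03 0.045 0 0"

```text
clock: 27.98
eef_pos: [0.5554, -0.2389, 0.1469]
orientation: [0.925, 0.381, 0.0, 0.0]
force: [1.2, 1.4, -1.3]
width: 0.0435
gripper_force: 31.2
```

Request:
send_rows --pt "0.2 -0.005 0.005 0 0" --pt "0.2 0 0 0 0" --pt "0.2 0 0 0 0" --pt "0.2 0 0 0 0" --pt "0.2 0 0 0 0"

```text
clock: 28.6
eef_pos: [0.5554, -0.2432, 0.1464]
orientation: [0.924, 0.382, 0.0, -0.0]
force: [-0.4, 0.5, -0.2]
width: 0.0431
gripper_force: 31.2
```

```bash
python3 - <<'E'
from h import *
go(.557,-.244,.021)
E
```

```text
tcp [ 0.5554 -0.2432  0.1464] tool shift [0.0006 0.0017 0.1254] yawx 0.7833 q7 -0.666 w 0.0431
```

Request:
send_rows --pt "0.2 0 0.002 0.05 0" --pt "0.2 0 0 0.045 0" --pt "0.2 0 0 0.02 0" --pt "0.2 0 0 0.008 0" --pt "0.2 0 0 0.002 0"

```text
clock: 29.22
eef_pos: [0.5569, -0.2454, 0.0213]
orientation: [0.924, 0.381, 0.0, 0.0]
force: [0.8, 0.0, -1.2]
width: 0.0428
gripper_force: 31.2
```

Request:
send_rows --pt "0.2 0 0 0.001 0" --pt "0.65 0 0 0 0" --pt "0.65 0 0 0 0" --pt "0.65 0 0 -0.01 0" --pt "0.7 0 0 -0.05 0"

```text
clock: 29.85
eef_pos: [0.5552, -0.2449, 0.0792]
orientation: [0.925, 0.381, -0.002, -0.002]
force: [1.1, -1.1, 0.4]
width: 0.0596
gripper_force: 0.0
```

Request:
send_rows --pt "0.7 0 0 -0.06 0.16" --pt "0.5 0 0 -0.06 0.16" --pt "0.3 0 0 -0.05 0.16" --pt "0 0 0 0 0.16" --pt "0 0 0 0 0.14"

```text
clock: 30.48
eef_pos: [0.5566, -0.2455, 0.2522]
orientation: [1.0, -0.001, 0.001, 0.0]
force: [-0.4, 0.3, -0.6]
width: -0.0002
gripper_force: 0.0
```

```bash
python3 m.py | grep -E "TALL"|cut -c1-150;python3 - <<'E'
from h import *
go(.715,-.127,.24); c=cam("top"); save(c,"t3.png"); save(cam("scene"),"s3.png")
W=c["W"]; X,Y,Z=np.moveaxis(W,-1,0)
E
```

```text
scene TALL 85 [324.8 153.7] top 0.067 topmed [0.648  0.2331 0.0648] [0.647  0.2342 0.0637] min [0.628 0.214 0.045] max [0.667 0.247 0.068]
scene TALL 3245 [273.6 220.7] top 0.18 topmed [ 0.6478 -0.1496  0.1786] [ 0.6468 -0.1252  0.1794] min [ 0.638 -0.298  0.045] max [0.701 0.047 0.186]
scene TALL 89 [315.1 165.9] top 0.067 topmed [0.6453 0.1642 0.0639] [0.6454 0.163  0.064 ] min [0.625 0.141 0.045] max [0.664 0.175 0.068]
scene TALL 97 [216.7 194.6] top 0.299 topmed [ 0.5668 -0.2541  0.2965] [ 0.5646 -0.2546  0.2963] min [ 0.547 -0.274  0.253] max [ 0.569 -0.233  0.3  ]
scene TALL 148 [251.3 204.2] top 0.074 topmed [ 0.5553 -0.095   0.0715] [ 0.5551 -0.0932  0.0718] min [ 0.534 -0.117  0.045] max [ 0.576 -0.073  0.077
scene TALL 155 [238.3 220.4] top 0.074 topmed [ 0.5573 -0.1677  0.0718] [ 0.5566 -0.1661  0.0716] min [ 0.537 -0.189  0.046] max [ 0.578 -0.145  0.076
scene TALL 109 [189.1 232. ] top 0.099 topmed [ 0.4789 -0.2915  0.0946] [ 0.4762 -0.2907  0.0966] min [ 0.459 -0.304  0.045] max [ 0.485 -0.277  0.102
scene TALL 170 [223.3 239.2] top 0.074 topmed [ 0.5591 -0.2452  0.071
[... 1103 characters left out ...]
9]
top TALL 200 [325.  186.6] top 0.073 topmed [ 0.5555 -0.2433  0.0715] [ 0.5558 -0.2433  0.0708] min [ 0.535 -0.266  0.045] max [ 0.577 -0.222  0.076]
top TALL 201 [269.9 187.8] top 0.074 topmed [ 0.5524 -0.093   0.0717] [ 0.5518 -0.093   0.0706] min [ 0.53  -0.116  0.045] max [ 0.574 -0.072  0.075]
top TALL 199 [296.5 187.2] top 0.074 topmed [ 0.5528 -0.1654  0.0712] [ 0.5534 -0.1655  0.071 ] min [ 0.532 -0.187  0.046] max [ 0.574 -0.145  0.076]
top TALL 89 [343.7 217.3] top 0.101 topmed [ 0.4745 -0.2868  0.0963] [ 0.4719 -0.2855  0.0983] min [ 0.459 -0.298  0.045] max [ 0.48  -0.276  0.103]
tcp [ 0.5565 -0.2454  0.2513] tool shift [ 0.1585 -0.1183  0.0114] yawx 0.0005 q7 -1.262 w -0.0001
```

View pics/s3.png

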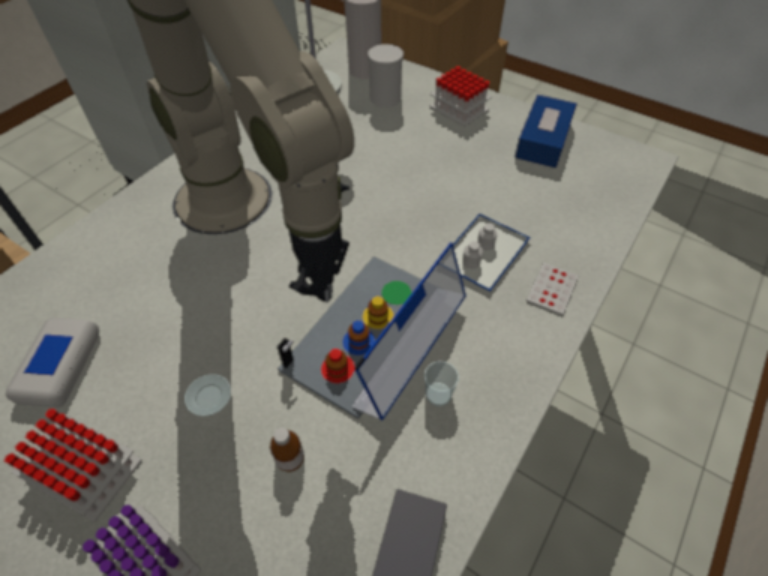

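All three fulls stand on their own pads: red (337,365), blue (358,337), yellow (378,312). The cover still leans back, so I go behind it.

Request:
send_rows --pt "0 0.036 -0.03 0 0" --pt "0 0.036 -0.03 0 0" --pt "0 0.036 -0.03 0 0" --pt "0 0.036 -0.03 0 0" --pt "0 0 0 0.03 0"

```text
clock: 31.3
eef_pos: [0.7043, -0.1209, 0.2214]
orientation: [1.0, 0.005, 0.003, -0.001]
force: [-0.5, 0.8, -1.3]
width: -0.0001
gripper_force: 0.0
```

Request:
send_rows --pt "0 0 0 0.03 0" --pt "0 0 0 0.026 0" --pt "0 0 0 0 0" --pt "0 0 0 0 0" --pt "0 0 0 0 0"

```text
clock: 31.92
eef_pos: [0.7011, -0.1255, 0.1657]
orientation: [1.0, 0.001, 0.001, 0.0]
force: [-0.9, -0.3, 0.3]
width: -0.0001
gripper_force: 0.0
```

```bash
python3 - <<'E'
from h import *
go(.6626,-.127,.1636)
E
```

```text
tcp [ 0.7011 -0.1255  0.1657] tool shift [-0.0385  0.0014  0.0021] yawx 0.0022 q7 -1.492 w -0.0001
```

Request:
send_rows --pt "0 -0.025 0.001 0.002 0" --pt "0 -0.013 0 0 0" --pt "0 -0.013 0 -0.001 0" --pt "0 -0.013 0 -0.001 0" --pt "0 0 0 0 0"

```text
clock: 32.55
eef_pos: [0.6354, -0.1264, 0.1646]
orientation: [1.0, 0.001, -0.0, -0.0]
force: [0.9, 0.1, -0.1]
width: -0.0007
gripper_force: 0.0
```

```bash
python3 - <<'E'
from h import *
go(.6102,-.127,.1621)
c=cam("scene"); W=c["W"]; X,Y,Z=np.moveaxis(W,-1,0)
m=(Z>.09)&(Z<.19)&(Y<-.2)&(Y>-.29)&(X>.5)&(X<.75)
x,z=X[m],Z[m]; print(np.round([x.min(),x.max(),z.max()],3), x[z>z.max()-.01].mean())
E
```

```text
tcp [ 0.6354 -0.1264  0.1646] tool shift [-0.0252  0.0006  0.0025] yawx 0.0017 q7 -1.486 w -0.0007
[0.612 0.673 0.185] 0.6177624722027336
```

Request:
send_rows --pt "0 -0.013 0 0.001 0" --pt "0 -0.013 0 0.002 0" --pt "0 -0.013 0 0.003 0" --pt "0 -0.012 0 0.004 0" --pt "0 -0.012 0 0.006 0"

```text
clock: 33.22
eef_pos: [0.5723, -0.1267, 0.1481]
orientation: [1.0, 0.001, -0.0, 0.0]
force: [0.3, -0.9, 3.3]
width: -0.0001
gripper_force: 1.5
```

Request:
send_rows --pt "0 -0.012 0 0.006 0" --pt "0 -0.011 0 0.008 0" --pt "0 -0.01 0 0.008 0" --pt "0 -0.009 0 0.009 0" --pt "0 -0.009 0 0.01 0"

```text
clock: 33.85
eef_pos: [0.5218, -0.1266, 0.1065]
orientation: [1.0, 0.001, -0.0, -0.0]
force: [0.7, -0.5, 1.1]
width: -0.0002
gripper_force: 0.5
```

```bash
python3 - <<'E'
from h import *
go(.5129,-.127,.0951); print(env.get_state()["force"])
c=cam("scene"); save(c,"s4.png")
E
```

```text
tcp [ 0.5218 -0.1266  0.1065] tool shift [-0.0089  0.0004  0.0114] yawx 0.0018 q7 -1.481 w -0.0002
[ 0.65739865 -0.52519378  1.11520213]
```

View pics/s4.png

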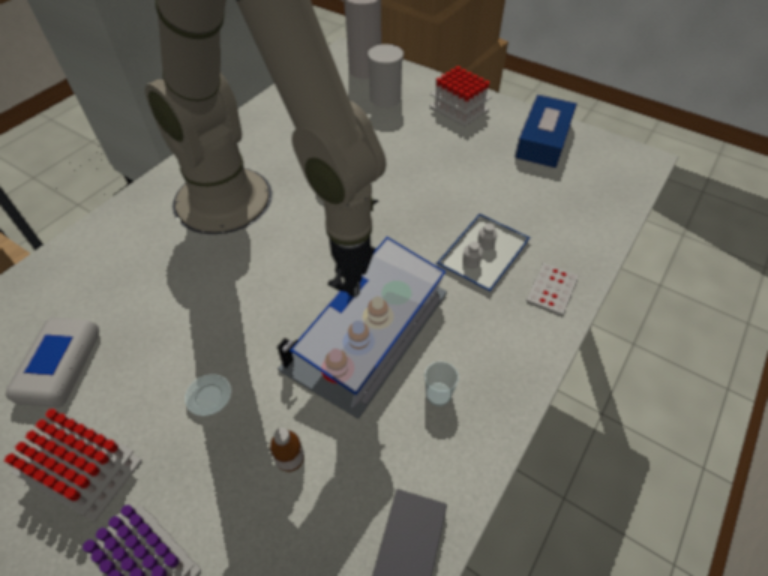

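The cover is nearly down with the gripper tip on the blue press patch at (350,295). The bottles stand under it. I press on gently.

Request:
send_rows --pt "0 -0.005 0 0.005 0" --pt "0 -0.004 0 0.006 0" --pt "0 -0.003 0 0.004 0" --pt "0 0 0 0.002 0" --pt "0 0 0 0 0"

```text
clock: 34.52
eef_pos: [0.5098, -0.1266, 0.0903]
orientation: [1.0, 0.001, -0.0, -0.0]
force: [-2.6, 0.0, 4.4]
width: 0.0002
gripper_force: 2.2
```

Request:
send_rows --pt "0 0 0 0.002 0" --pt "0 0 0 0.001 0" --pt "0 0 0 0.001 0" --pt "0 0 0 0 0" --pt "0 0 0 0 0"

```text
clock: 35.15
eef_pos: [0.5108, -0.1267, 0.0862]
orientation: [1.0, 0.001, 0.0, 0.0]
force: [0.5, 0.5, -0.2]
width: -0.0001
gripper_force: 0.0
```

Request:
send_rows --pt "0 0 0 0.001 0" --pt "0 0 0 0.001 0" --pt "0 0 0 0.001 0" --pt "0 0 0 0 0" --pt "0 0 0 0 0"

```text
clock: 35.78
eef_pos: [0.5108, -0.1267, 0.0856]
orientation: [1.0, 0.001, 0.001, 0.0]
force: [-7.4, 1.1, 34.9]
width: -0.0001
gripper_force: 17.8
```

Solid stop at 35 N with the tip at the shut height, so it's snapped. I retreat and check.

Request:
send_rows --pt "0 0 0 -0.02 0" --pt "0 0 0 -0.05 0" --pt "0 -0.02 0 -0.05 0" --pt "0 -0.05 0 -0.02 0" --pt "0 0 0 0 0"

```text
clock: 36.4
eef_pos: [0.4377, -0.1272, 0.2248]
orientation: [1.0, 0.0, 0.001, 0.0]
force: [0.4, -0.7, -0.3]
width: 0.0002
gripper_force: 0.0
```

```bash
python3 - <<'E'
from h import *
s=env.get_state(); print(s["clock"],s["eef_pos"],s["force"])
for n in("scene","top"):
    c=cam(n); save(c,n+"9.png"); X,Y,Z=np.moveaxis(c["W"],-1,0)
    m=(X>.49)&(X<.62)&(Y>-.28)&(Y<.02)&(Z>.08)&(Z<.12)
    A=np.c_[X[m]-.63,Y[m]+.13,np.ones(m.sum())]; k=np.linalg.lstsq(A,Z[m],rcond=None)[0]; print(n,m.sum(),"slope x,y, z",k.round(4),np.median(Z[m]))
E
python3 m.py|grep "TALL.*6[0-9] topmed"; cd pics; python3 -c "
import cv2;a=cv2.imread('scene9.png');cv2.imwrite('s9c.png',cv2.resize(a[150:450,240:600],None,fx=2,fy=2))"
```

```text
36.4 [ 0.43774257 -0.12717497  0.22479862] [ 0.41570329 -0.69361172 -0.28485019]
scene 3453 slope x,y, z [-0.0025  0.0005  0.0864] 0.08653365069906123
top 2343 slope x,y, z [-0.0016 -0.0025  0.0858] 0.08574774196419777
scene TALL 87 [325.2 153.9] top 0.066 topmed [0.6469 0.2323 0.0643] [0.6467 0.234  0.0634] min [0.631 0.215 0.046] max [0.668 0.252 0.068]
scene TALL 92 [315.1 166. ] top 0.067 topmed [0.6463 0.163  0.0644] [0.6449 0.1617 0.0636] min [0.625 0.144 0.045] max [0.666 0.181 0.068]
top TALL 138 [152.6 155.3] top 0.066 topmed [0.6445 0.2352 0.0627] [0.6447 0.2354 0.0633] min [0.626 0.214 0.045] max [0.664 0.254 0.068]
top TALL 142 [177.8 156. ] top 0.066 topmed [0.6436 0.1634 0.0631] [0.6447 0.1628 0.0626] min [0.623 0.144 0.045] max [0.664 0.183 0.067]
```

View pics/s9c.png

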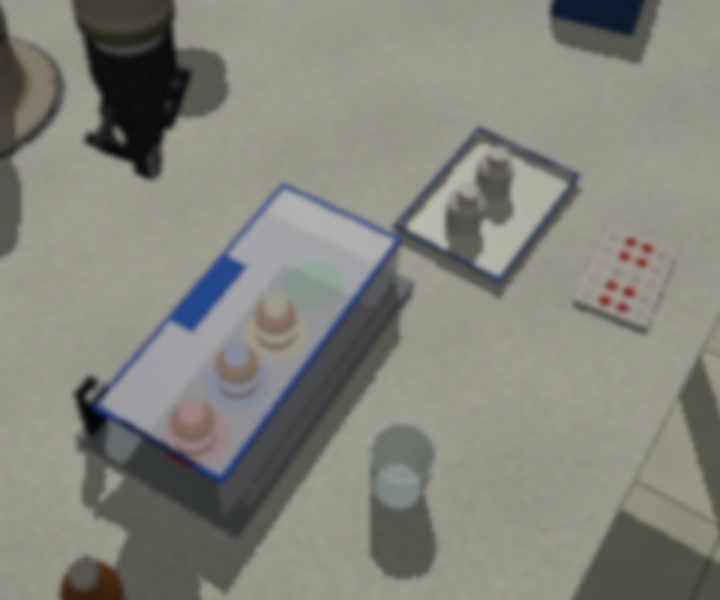

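The crop shows the cover flat, with slope ≈ 0 at z = 0.086. The bottles stand under it at (193,420), (237,368) and (275,318), and the empties stand in the tray at (463,212) and (494,172). I hand it in.

```bash
python3 -c "
from rig import env
print(env.close_job())"
```

```text
the job is handed in; nothing more can be done
None
```

The job is handed in: both empties stand in the tray, the red, blue and yellow bottles stand on their own pads (there was no green), and the cover is caught shut; camera checks agreed, but no verdict came back.

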